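# Tamp a sprung specimen plate down until it locks level

## Task

Take the tamper from its dish and press the sprung plate in the round specimen holder squarely down until it bottoms out and all three catches hold it level, never leaning on it with more than 20 newtons and never pushing it with the fingers. Then stand the tamper upright in its dish again and leave the specimens, slide box and glass dish where they are.

Things in the scene. Friction and masses are not known exactly. Their poses are not given: they have to be found in the camera images.
- cup: Fixed specimen holder: aluminium tube, 82 mm outside, 63 mm inside diameter, on a grey flange 108 mm wide. Origin on its axis at its underside, on the worktop; z up; rim 62 mm above it. In the bore: three sprung pins under the plate, rigid stops below, and three spring catches 120 degrees apart, steel noses that reach to 26.5 mm from the axis.
- plate_top (a point): Centre of the upper face of the loose round steel plate (60 mm diameter, 5 mm thick) in the holder; z is its normal. At first it sits slightly cocked on the sprung pins, about 12 mm below the rim. Pressed centrally it takes about 8 N, at most 12 N, on the way (springs, then the catches); then it bottoms on rigid stops and the force climbs steeply.
- tamper_grip (a point): Tamper: steel disc 42 mm wide, 10 mm thick, flat underside; thin neck; guard flange 34 mm wide, 46 to 51 mm above the underside; dark wooden round handle 26 mm wide, from 51 to 97 mm (its top). About 0.25 kg. This point is on its axis in the handle, 75 mm above the underside; z up along the handle. It starts upright in its dish.
- stand_floor (a point): Fixed black round dish that the tamper stands in: 64 mm outside, 54 mm inside diameter, rim 10 mm above the worktop. This point is the centre of its inner floor, 6 mm above the worktop.
- tamper: The same tamper, origin at the centre of its flat underside.
- plate: The same plate, origin at the centre of its underside. Where it bottoms differs from run to run and is not shown: upper face then 17 to 31 mm above the holder's underside. The catches snap over its edge about 1 mm before it bottoms; let go, it rises by that 1 mm and stays down, level. Pressed off-centre, it cocks and a catch misses.
- specimen_a: Bystander: black round specimen mount, 30 mm diameter, 16 mm high, origin at underside centre.
- specimen_b: Bystander: red round specimen mount, 38 mm diameter, 20 mm high, origin at underside centre.
- dish: Bystander: shallow glass dish, 88 mm diameter, 15 mm high, origin at underside centre.
- slides: Bystander: box of glass slides, 30 x 82 x 36 mm, origin at underside centre.
Not all that is in view belongs to the job. Of the things that look like the plate, the largest one is meant.

How it is judged:
On the way, in this order (a step that is already met when the one before it is completed fails the run):
1. the tamper presses on the plate (contact force between tamper and plate above 3 N), for 0.1 s.
2. the plate is held down level by the catches, the tamper lifted off (z of plate in the frame of cup below 0.032 m and angle between plate's own z axis and vertical below 0.04 rad and contact force between tamper and plate below 0.1 N and height (world z) of tamper above 0.07 m), for 0.2 s.
At the end, for the whole second after the job is handed in: The plate stays down in the holder under the catches, its underside less than 32 mm above the holder's underside and within 0.04 rad of level; the tamper stands upright (0.05 rad) on the floor of its dish, within 9 mm of its centre, released and at rest (z of plate in the frame of cup below 0.032 m and angle between plate's own z axis and vertical below 0.04 rad and horizontal distance between tamper and stand_floor below 0.009 m and z of tamper in the frame of stand_floor below 0.003 m and angle between tamper's own z axis and vertical below 0.05 rad and linear speed of each of tamper, plate below 0.02 m/s); the robot touches nothing.
It fails at once if the plate is pressed with more than 20 N (contact force between tamper and plate above 20 N).
It fails at once if the fingers push the plate (contact force between the fingers and plate above 0.5 N).
It fails at once if a bystander is moved by more than 20 mm (distance of any of specimen_a, specimen_b, dish, slides from where it was at the start of the episode above 0.02 m).
It also fails if it takes over 58 s, if anything falls off the work surface, if the arm or the gripper's body presses on something with over 40 N, if the wrist force passes 120 N, or if a joint passes its speed limit or range.

## Robot

A 7-joint arm with a two-finger parallel gripper is mounted at the origin on a cart in front of the work surface, level with it; the furniture and walls round the work are solid. World frame = base frame: x ahead of the robot, y to its left, z up, the work surface at z = 0. Lengths are in m, angles in rad, forces in N, time in s.
With the tool pointing down it reaches from about 0.4 to 0.85 m from the base axis. Payload 10.4 kg.
Tool frame: the origin (TCP) lies between the finger pads; the fingertips stand 11 mm ahead of it and the grasp point (between the pads) lies 8 mm behind it; x points along the fingers, y is the direction in which the jaws open and shut, and the axes are right-handed (so a half turn about x gives the same grasp; the last joint's range is limited). The gripper opens to 87 mm and grips with 3 to 60 N. Pads are 19 mm wide; open, the fingers measure 117 mm over their backs; the gripper's body (75 mm by 190 mm) begins 51 mm behind the grasp point.
Start: joints at [-1.33, 0.332, -0.065, 1.46, 0.022, 1.35, -0.088], TCP at [0.163, 0.603, 0.234] pointing down, gripper open.
Joint ranges: [-2.6, 2.6], [-0.5, 2.12], [-1.47, 1.34], [0.16, 2.42], [-1.27, 4.41], [0.06, 2.06], [-2.6, 2.6]. Speed limits (rad/s): [2.22, 2.22, 2.79, 2.79, 3.14, 3.14, 3.14].

## Interface

Orientations are given as a unit quaternion [x, y, z, w].
In Python, from bench import r, cams, ticket gives the robot as it stands. The module is installed in compiled form; this text tells all that it offers.
- The arm moves only by the tool drive_tool, never from a script. Its argument "moves" is text: rows parted by semicolons, each of 5 numbers parted by spaces: the shift along the world's x, y, z in m, then the turn about the world's z in degrees, then the closure, from 0 (fully open) to 1 (shut). In form: x y z twist grip; .... A call has 1 to 20 rows; each row shifts and turns the commanded pose from where the row before left it; what a row does not reach is not made up. A row lasts 1/8 s, in which the tool goes at most 62.5 mm and 10.7 degrees, less where a joint would pass 70% of its speed; a pose out of reach is approached as far as the arm can. A call is refused whole if a number of a shift passes 0.0625 or a number of a turn 10.7, either way. A call with a gripper value outside its range is refused whole. The fingers move at their own pace and stop on an object; "newtons" is the grip in N (left out, the last holds). Time passes only in rows, so rows that do not move let the fingers close. It gives the time, the measured TCP pose, the force and the opening at its end, in the units of the state.
- r.read_state(): the state, without advancing time (a new reading comes with each control period).
- cams.camera(name): name is "scene" or "side" or "wrist"; returns a dict with "color" (400x640x3 uint8, red, green, blue), "fx", "fy", "cx", "cy" (pixels), "extrinsics" (4x4, takes a point from camera to world coordinates). Camera axes: x right, y down, z forward; pixel columns grow to the right and rows downward; lengths in m; the calibration is good to about 2 mm. A picture is of the moment at which its call begins. There is no depth.
- ticket.close_job(): hands the job in, once; it reports no verdict.
The state is a dict: "time": time; "joint_positions": joint angles; "joint_vel": joint speeds; "joint_torque": joint torques, N m; "ee_pos": TCP position; "eef_rot": TCP orientation; "ft_force": force on the tool from outside, world axes, zero at the start; "torque": the same for the moment, N m; "width": finger opening in m.
Only numpy, scipy, OpenCV 4.12 (cv2) and the standard library are available. Lean on these libraries where they do the work, as an engineer would, in place of code of your own. Each camera call takes 0.05 s, during which the arm holds its last target.

## Working session

There is one attempt and no reset: what is moved stays moved. The work goes in short steps, Python scripts to look and compute and a tool call to move; the robot and the scene stay as the last step left them, time stands still between calls to the robot, and variables do not carry over. Pictures are saved under pics/ and viewed, and the job is handed in when it is done.

Besides the shell and the picture viewer there is one more tool, called by a JSON object that holds its "op" and its "data", one argument or row to a line. drive_tool: Moves the arm, as the interface text tells. Its arguments: {"type":"object","properties":{"moves":{"type":"string"},"newtons":{"type":"number"}},"required":["moves"]}

```bash
mkdir -p pics
cat > h.py <<'E'
import numpy as np, cv2
from bench import r, cams, ticket
def shot(n,f):
    d=cams.camera(n); cv2.imwrite('pics/'+f,d['color'][:,:,::-1]); return d
def ray(d,u,v):
    E=np.array(d['extrinsics']); p=np.array([(u-d['cx'])/d['fx'],(v-d['cy'])/d['fy'],1.]); return E[:3,3],E[:3,:3]@p
def onz(d,u,v,z):
    o,k=ray(d,u,v); return o+k*(z-o[2])/k[2]
def proj(d,P):
    E=np.array(d['extrinsics']); p=E[:3,:3].T@(np.array(P)-E[:3,3]); return d['fx']*p[0]/p[2]+d['cx'], d['fy']*p[1]/p[2]+d['cy']
E
python3 - <<'E'
from h import *
import pickle
D={}
for n in ['scene','side','wrist']:
    D[n]=shot(n,n+'0.png'); print(n,np.round(np.array(D[n]['extrinsics']),3).tolist(),D[n]['fx'],D[n]['cx'],D[n]['cy'])
pickle.dump(D,open('d0.pkl','wb'))
s=r.read_state(); print({k:np.round(v,3) for k,v in s.items()})
E
```

```text
scene [[0.537, -0.42, 0.732, -0.073], [-0.843, -0.293, 0.451, -0.427], [0.025, -0.859, -0.511, 0.519], [0.0, 0.0, 0.0, 1.0]] 374.8658358318437 314.47493066547025 196.62743745647012
side [[-0.999, -0.04, 0.031, 0.523], [-0.051, 0.807, -0.588, 0.469], [-0.002, -0.589, -0.808, 0.771], [0.0, 0.0, 0.0, 1.0]] 415.53148807475435 311.7125382768156 201.29353696412574
wrist [[0.261, 0.921, 0.289, 0.083], [0.965, -0.249, -0.08, 0.625], [-0.002, 0.3, -0.954, 0.385], [0.0, 0.0, 0.0, 1.0]] 338.87717255748174 320.5671023704736 202.03106003101672
{'time': np.float64(0.15), 'joint_positions': array([-1.33 ,  0.333, -0.065,  1.461,  0.022,  1.35 , -0.089]), 'joint_vel': array([-0.001, -0.   ,  0.   , -0.001,  0.001, -0.   ,  0.001]), 'joint_torque': array([ 2.0000e-03, -6.2363e+01,  2.5000e-02, -3.9014e+01, -6.1000e-02,
        3.7000e-02,  0.0000e+00]), 'ee_pos': array([0.163, 0.603, 0.233]), 'eef_rot': array([ 0.093,  0.701, -0.093,  0.701]), 'ft_force': array([0.359, 0.439, 0.258]), 'torque': array([-0.049, -0.001, -0.043]), 'width': np.float64(0.087)}
```

View pics/scene0.png

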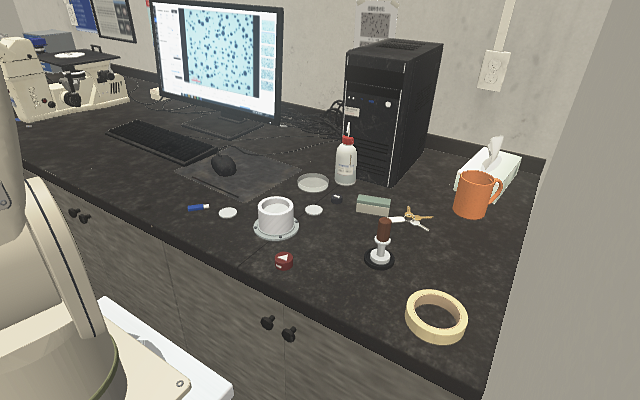

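View pics/side0.png

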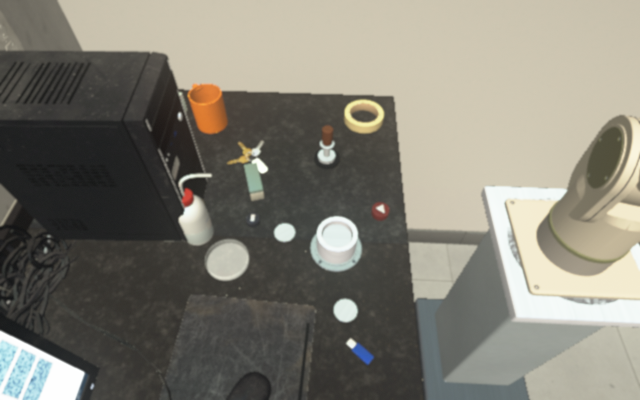

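View pics/wrist0.png

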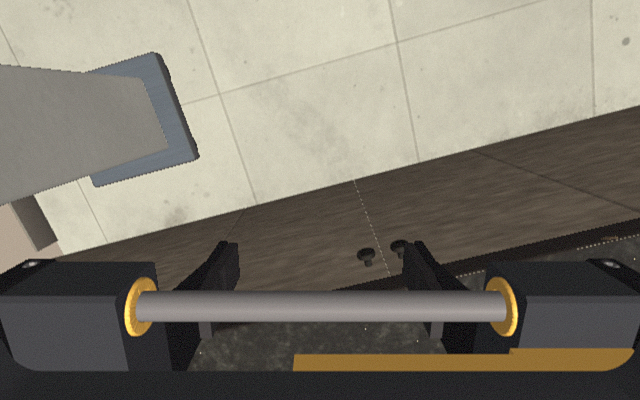

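Scene view shows the holder at (276,218), the tamper at (381,245) in its dish at (379,258), the red specimen at (284,261), the black one at (336,198), the glass dish at (313,183) and the slides at (374,205). The loose white discs at (228,212) and (314,210) look like the plate but lie on the bench. The plate meant is the one inside the holder, side view about (338,236). I'll enlarge that and the tamper.

Run:
```python
from h import *
import pickle
D=pickle.load(open('d0.pkl','rb'))
def crop(n,x,y,w,h,k): return cv2.resize(D[n]['color'][y:y+h,x:x+w,::-1],None,fx=k,fy=k,interpolation=cv2.INTER_CUBIC)
a=crop('side',290,200,80,80,5);b=crop('side',290,110,80,80,5)[:200]
c=crop('scene',340,205,80,80,5);d=crop('scene',240,185,80,80,5)
b=crop('side',290,110,80,80,5)
big=np.vstack([np.hstack([a,b]),np.hstack([d,c])]); cv2.imwrite('pics/crop0.png',cv2.resize(big,(600,600)))
```

```text
(no output)
```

View pics/crop0.png

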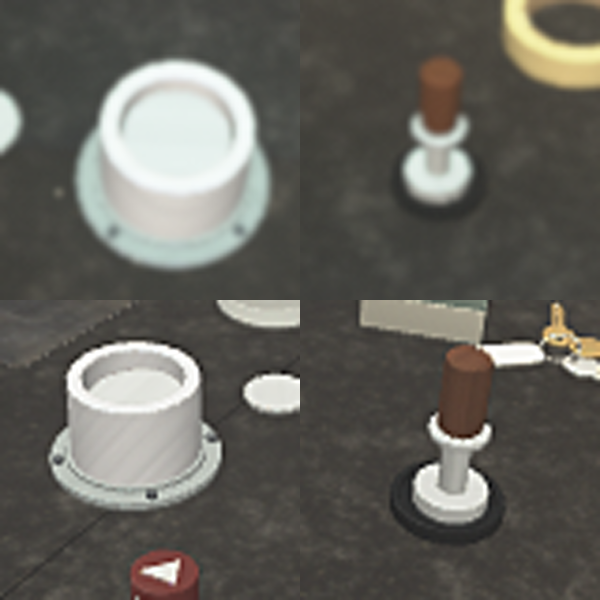

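Run:
```python
from h import *
import pickle
D=pickle.load(open('d0.pkl','rb'))
S,C=D['side'],D['scene']
print('cup rim',onz(S,337.5,233.9,.062),onz(C,275.7,205.5,.062))
print('rim diam side',np.linalg.norm(onz(S,316.7,233.9,.062)-onz(S,358.3,233.9,.062)))
print('tam top',onz(S,327.6,128.8,.103),onz(C,384.8,220.2,.103))
print('dish',onz(C,379.5,257.5,.010),onz(S,290+(440-300)/3.75,110+178/3.75,.010))
print('red',onz(S,381,210,.02),onz(C,284.5,257,.02))
print('black',onz(S,252,217,.016),onz(C,336,196,.016))
print('slides',onz(S,254,178,.036),onz(C,374,199,.036)); print('glass',onz(S,227,259,.015),onz(C,313,180,.015))
print('discs',onz(S,285,232,0),onz(S,346,310,0), 'tape',onz(S,364,114,.02))
```

```text
cup rim [0.49490938 0.03142989 0.062     ] [0.49638063 0.02665173 0.062     ]
rim diam side 0.08301550853666727
tam top [ 0.52300888 -0.22231699  0.103     ] [ 0.52451037 -0.22404317  0.103     ]
dish [ 0.52228846 -0.22514002  0.01      ] [ 0.52084047 -0.2189242   0.01      ]
red [ 0.39849985 -0.06081902  0.02      ] [ 0.40218849 -0.06688562  0.02      ]
black [ 0.68045874 -0.03095876  0.016     ] [ 0.68154134 -0.02899803  0.016     ]
slides [ 0.68620076 -0.12445131  0.036     ] [ 0.69347001 -0.13075533  0.036     ]
glass [0.71775956 0.07369522 0.015     ] [0.72318852 0.06979557 0.015     ]
discs [ 0.60668425 -0.00600647  0.        ] [0.47365665 0.16405231 0.        ] tape [ 0.4286523  -0.36822881  0.02      ]
```

{"op": "drive_tool", "data": {
  "moves": "0.04 -0.045 0 0 0;0.04 -0.045 0 0 0;0.04 -0.045 0 0 0;0.04 -0.045 0 0 0;0.04 -0.045 0 0 0;0.04 -0.045 0 0 0;0.04 -0.045 0 0 0;0.04 -0.045 0 0 0;0.005 -0.0575 0 0 0;0.005 -0.0575 0 0 0;0.005 -0.0575 0 0 0;0.005 -0.0575 0 0 0;0.005 -0.0575 0 0 0;0.005 -0.0575 0 0 0;0.005 -0.0575 0 0 0;0.005 -0.0575 0 0 0;0 0 0 0 0;0 0 0 0 0",
  "newtons": 40
}}

```text
time: 2.4
ee_pos: [0.5229, -0.2161, 0.2332]
eef_rot: [0.093, 0.701, -0.093, 0.701]
ft_force: [-0.6, 0.3, 0.4]
width: 0.0871
```

Run:
```python
from h import *
import pickle
d=shot('wrist','w1.png'); pickle.dump(d,open('w1.pkl','wb'))
s=r.read_state(); print(np.round(s['joint_positions'],2),s['ee_pos'])
print('tcp down projections',[np.round(proj(d,[.523,-.223,z])) for z in (.103,.006)])
```

```text
[-0.25  0.22  0.65  1.65 -0.14  1.31  1.74] [ 0.5231131  -0.21536924  0.23326989]
tcp down projections [array([313., 198.]), array([315., 173.])]
```

View pics/w1.png

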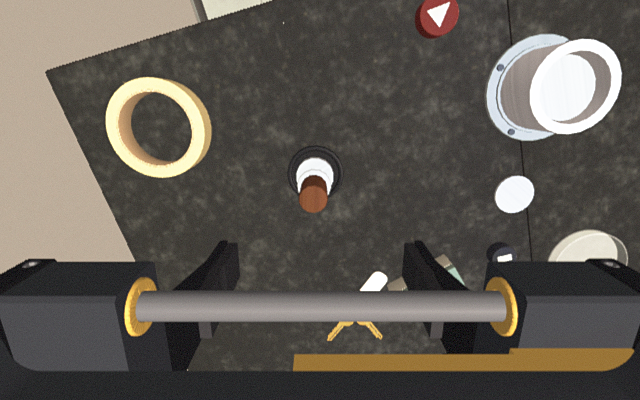

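The wrist view shows the handle top at (313,197), the dish round (315,172) and the cup rim at (576,86). I'll fit these.

Run:
```python
from h import *
import pickle
d=pickle.load(open('w1.pkl','rb'));im=d['color'].astype(int)
hsv=cv2.cvtColor(d['color'],cv2.COLOR_RGB2HSV)
c=cv2.resize(d['color'][130:230,265:365,::-1],None,fx=5,fy=5,interpolation=cv2.INTER_CUBIC)
c2=cv2.resize(d['color'][25:145,480:630,::-1],None,fx=500/120,fy=500/120,interpolation=cv2.INTER_CUBIC)[:, :300*2]
cv2.imwrite('pics/w1c.png',cv2.resize(np.hstack([c,c2]),None,fx=.7,fy=.7))
print(c.shape,c2.shape)
g=np.array(d['extrinsics']); print(onz(d,313.5,196,.103),onz(d,576,86,.062))
```

```text
(500, 500, 3) (500, 600, 3)
[ 0.52168552 -0.22212904  0.103     ] [0.49531168 0.02999009 0.062     ]
```

View pics/w1c.png

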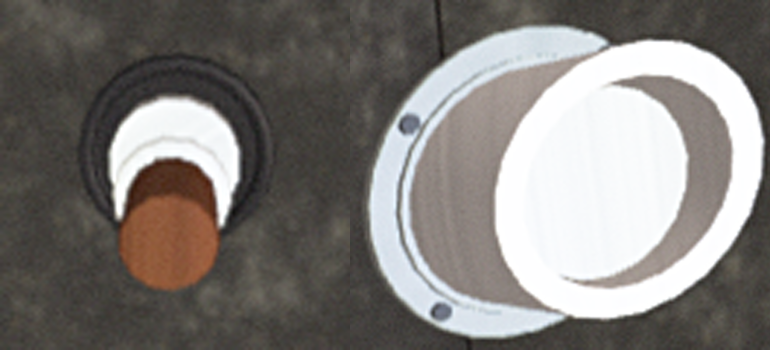

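Run:
```python
from h import *
import pickle
d=pickle.load(open('w1.pkl','rb'))
print(onz(d,313.3,199.1,.103),onz(d,315.3,172.3,.010), np.linalg.norm(onz(d,287.6,172.3,.01)-onz(d,343,172.3,.01)))
print(onz(d,480+(630-350)/3.5*1.2/1*120/120*1/1.2*0+ 480*0+ (630-350)/(500/120*.7),25+179/(500/120*.7),.062))
```

```text
[ 0.52434711 -0.22304784  0.103     ] [ 0.52122149 -0.22182572  0.01      ] 0.06251652403739907
[0.49563644 0.02997624 0.062     ]
```

{"op": "drive_tool", "data": {
  "moves": "0.0005 -0.0075 -0.02 0 0;0 0 -0.03 0 0;0 0 -0.03 0 0;0 0 -0.03 0 0;0 0 -0.02 0 0;0 0 -0.016 0 0;0 0 -0.01 0 0;0 0 0 0 0;0 0 0 0 0;0 0 0 0 0"
}}

```text
time: 3.7
ee_pos: [0.5239, -0.2243, 0.0782]
eef_rot: [0.093, 0.701, -0.093, 0.701]
ft_force: [0.3, 0.1, -0.2]
width: 0.0868
```

Run:
```python
from h import *
import pickle
d=shot('side','s2.png');e=shot('scene','c2.png'); f=shot('wrist','w2.png'); pickle.dump((d,e,f),open('d2.pkl','wb'))
s=r.read_state(); print(s['ee_pos'],s['ft_force'])
a=cv2.resize(d['color'][70:190,270:390,::-1],(400,400),interpolation=2);b=cv2.resize(e['color'][180:300,320:440,::-1],(400,400),interpolation=2)
cv2.imwrite('pics/cr2.png',np.hstack([a,b]))
```

```text
[ 0.523655   -0.22413807  0.07792545] [-0.42496543  0.50946072 -0.07353746]
```

View pics/cr2.png

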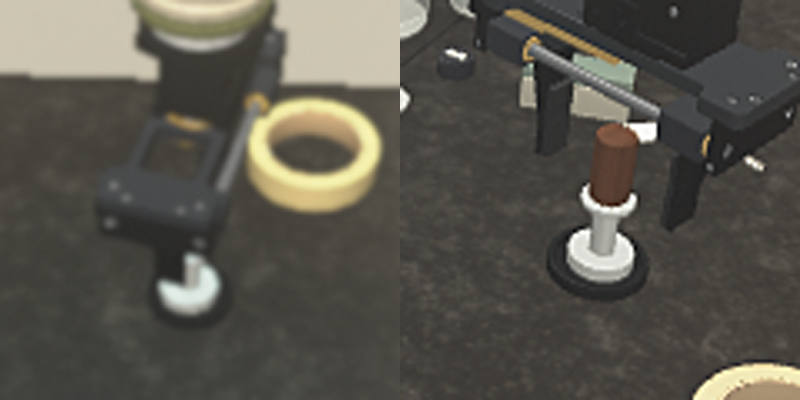

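View pics/w2.png

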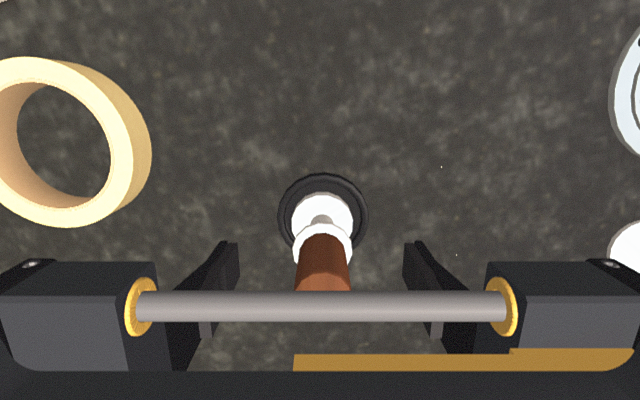

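{"op": "drive_tool", "data": {
  "moves": "0 0 0 0 1;0 0 0 0 1;0 0 0 0 1;0 0 0 0 1;0 0 0 0 1;0 0 0 0 1;0 0 0 0 1;0 0 0 0 1",
  "newtons": 45
}}

```text
time: 4.85
ee_pos: [0.5235, -0.224, 0.0775]
eef_rot: [0.093, 0.701, -0.093, 0.701]
ft_force: [1.0, 0.4, -0.4]
width: 0.025
```

{"op": "drive_tool", "data": {
  "moves": "0 0 0.01 0 1;0 0 0.02 0 1;0 0 0.03 0 1;0 0 0.03 0 1;0 0 0.02 0 1;0 0 0 0 1;0 0 0 0 1"
}}

```text
time: 5.72
ee_pos: [0.5229, -0.2239, 0.1867]
eef_rot: [0.093, 0.701, -0.093, 0.701]
ft_force: [-0.1, 0.8, -3.4]
width: 0.025
```

Run:
```python
from h import *
import pickle
d=shot('side','s3.png');e=shot('scene','c3.png'); f=shot('wrist','w3.png'); pickle.dump((d,e,f),open('d3.pkl','wb'))
s=r.read_state(); print(s['ee_pos'],s['ft_force'],s['width'])
a=cv2.resize(d['color'][70:190,270:390,::-1],(400,400),interpolation=2);b=cv2.resize(e['color'][160:280,320:440,::-1],(400,400),interpolation=2)
cv2.imwrite('pics/cr3.png',np.hstack([a,b]))
```

```text
[ 0.522921   -0.22388643  0.18655975] [-0.27048559  0.24963832 -3.35035896] 0.025080073579916238
```

View pics/cr3.png

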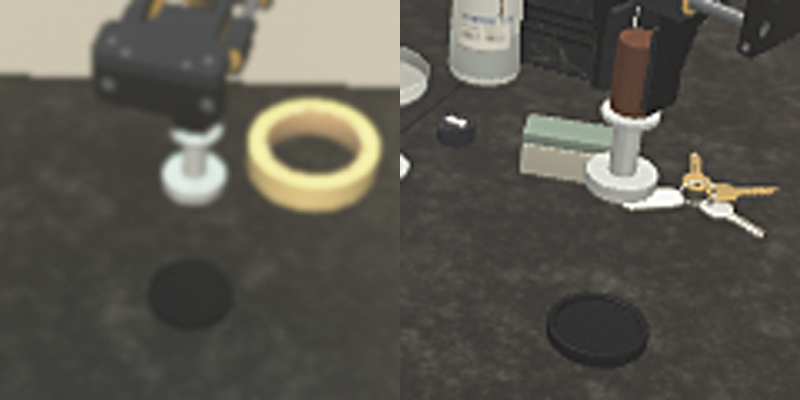

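View pics/w3.png

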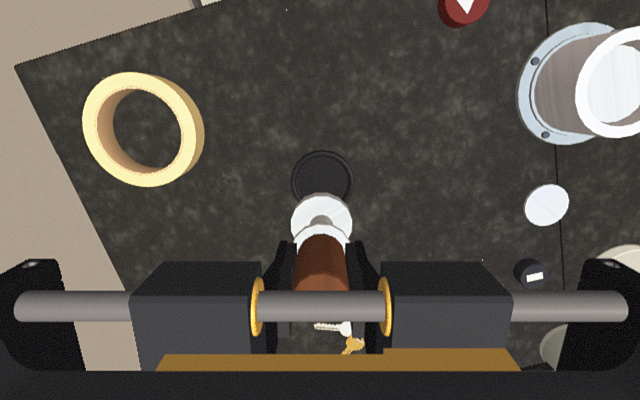

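Run:
```python
from h import *
import pickle
d,e,f=pickle.load(open('d3.pkl','rb'))
a=cv2.resize(f['color'][140:300,250:390,::-1],None,fx=5,fy=5,interpolation=2)
cv2.imwrite('pics/w3c.png',a[:600])
cv2.imwrite('pics/c3c.png',cv2.resize(e['color'][160:225,370:430,::-1],None,fx=9,fy=9,interpolation=2))
for z in (.115,.125): print(z,proj(f,[.5229,-.2239,z]),proj(e,[.5229,-.2239,z]),proj(d,[.5229,-.2239,z]))
```

```text
0.115 (np.float64(320.5201382957862), np.float64(219.26888188928763)) (np.float64(385.14499183831873), np.float64(215.49266339729914)) (np.float64(327.82396570037554), np.float64(124.42600127704804))
0.125 (np.float64(320.51061569211015), np.float64(224.41782301972944)) (np.float64(385.76962037881026), np.float64(211.2077782190618)) (np.float64(327.9570219411288), np.float64(121.12564032340566))
```

View pics/w3c.png

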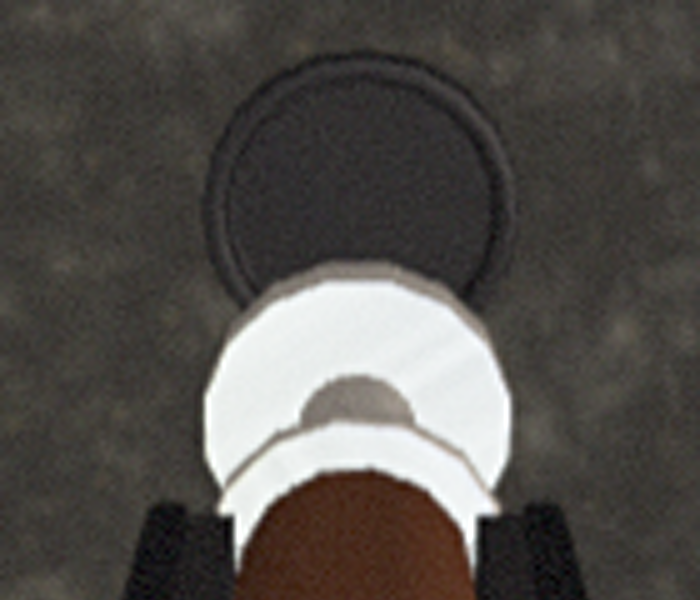

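View pics/c3c.png

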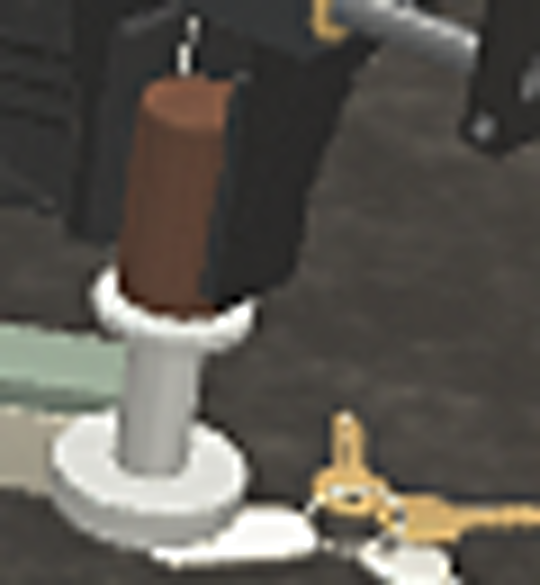

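Run:
```python
from h import *
import pickle
d,e,f=pickle.load(open('d3.pkl','rb'))
print(onz(f,322,180.4,.01),onz(f,321.6,225.4,.125))
```

```text
[ 0.5209263  -0.22190997  0.01      ] [ 0.52377503 -0.22337635  0.125     ]
```

{"op": "drive_tool", "data": {
  "moves": "-0.003 0.03 0 0 1;-0.003 0.035 0 0 1;-0.004 0.035 0 0 1;-0.004 0.035 0 0 1;-0.004 0.035 0 0 1;-0.004 0.035 0 0 1;-0.003 0.035 0 0 1;-0.0025 0.0135 0 0 1;0 0 0 0 1;0 0 0 0 1;0 0 0 0 1"
}}

```text
time: 7.25
ee_pos: [0.4961, 0.0281, 0.1875]
eef_rot: [0.094, 0.701, -0.094, 0.701]
ft_force: [-0.0, -0.5, -3.0]
width: 0.0249
```

Run:
```python
from h import *
import pickle
d=shot('side','s4.png');e=shot('scene','c4.png'); f=shot('wrist','w4.png'); pickle.dump((d,e,f),open('d4.pkl','wb'))
s=r.read_state(); print(s['ee_pos'],s['eef_rot'],s['ft_force'],s['width'])
a=cv2.resize(d['color'][180:300,280:400,::-1],(400,400),interpolation=2);b=cv2.resize(e['color'][130:250,220:340,::-1],(400,400),interpolation=2)
cv2.imwrite('pics/cr4.png',np.hstack([a,b]))
a=cv2.resize(f['color'][110:270,230:410,::-1],None,fx=4.4,fy=4.4,interpolation=2)
cv2.imwrite('pics/w4c.png',a[:600])
```

```text
[0.49601553 0.02876847 0.18757134] [ 0.09337014  0.70090865 -0.09336596  0.70092216] [ 0.64289401 -0.07317904 -3.04137145] 0.02506230137331415
```

View pics/cr4.png

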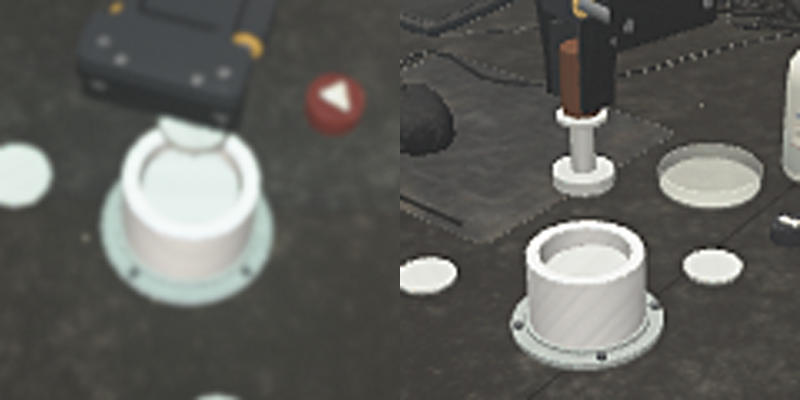

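View pics/w4c.png

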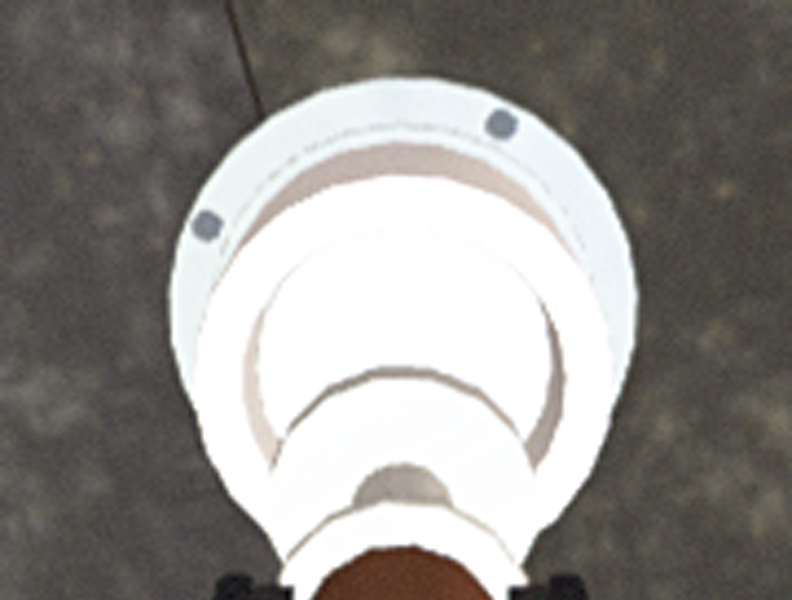

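```bash
cat >> h.py <<'E'
from scipy.optimize import least_squares
def circ(d,z,R,L=None,Rr=None,T=None,x0=(.5,.03)):
    t=np.linspace(0,2*np.pi,721)
    def f(p):
        P=np.array([proj(d,[p[0]+R*np.cos(a),p[1]+R*np.sin(a),z]) for a in t])
        return [P[:,0].min()-L,P[:,0].max()-Rr,P[:,1].min()-T]
    s=least_squares(f,x0,diff_step=1e-3); return s.x, s.fun
E
python3 - <<'E'
from h import *
import pickle
d,e,f=pickle.load(open('d4.pkl','rb'))
X=lambda v:230+v/4.4; Y=lambda v:110+v/4.4
print('rim',circ(f,.062,.041,X(196),X(612),Y(175)))
print('flange',circ(f,.005,.054,X(170),X(638),Y(77)))
print('disc',circ(f,.126,.021,X(270),X(537),Y(375)))
d,e,f=pickle.load(open('d3.pkl','rb'))
print('stand',circ(f,.01,.032,250+205/5,250+516/5,140+50/5,(.52,-.22)))
print('disc3',circ(f,.125,.021,250+205/5,250+511/5,140+278/5,(.52,-.22)))
E
```

```text
rim (array([0.49706488, 0.0293727 ]), array([-0.76627345,  0.76581487,  0.06247725]))
flange (array([0.49723554, 0.02950315]), array([-0.08866804,  0.08864593,  0.0078281 ]))
disc (array([0.49698556, 0.02911709]), array([-0.8248876 ,  0.82456413,  0.04612106]))
stand (array([ 0.52270351, -0.22228839]), array([-1.0211254 ,  1.02078811,  0.05609304]))
disc3 (array([ 0.52387881, -0.22340596]), array([-0.57089653,  0.57071134,  0.03173067]))
```

{"op": "drive_tool", "data": {
  "moves": "0 0 -0.01 0 1;0 0 -0.015 0 1;0 0 -0.015 0 1;0 0 -0.01 0 1;0 0 -0.005 0 1;0 0 0 0 1;0 0 0 0 1;0 0 0 0 1",
  "newtons": 55
}}

```text
time: 8.4
ee_pos: [0.4962, 0.0295, 0.133]
eef_rot: [0.093, 0.701, -0.093, 0.701]
ft_force: [0.7, -0.1, -3.1]
width: 0.025
```

Run:
```python
from h import *
import pickle
d=shot('side','s5.png');e=shot('scene','c5.png'); f=shot('wrist','w5.png'); pickle.dump((d,e,f),open('d5.pkl','wb'))
s=r.read_state(); print(s['ee_pos'],s['eef_rot'],s['ft_force'],s['width'])
b=cv2.resize(e['color'][160:250,230:320,::-1],(400,400),interpolation=2)
a=cv2.resize(f['color'][110:270,240:400,::-1],(400,400),interpolation=2)
cv2.imwrite('pics/cr5.png',np.hstack([a,b]))
```

```text
[0.49605924 0.02943983 0.13277609] [ 0.09312639  0.7008537  -0.09290397  0.70107091] [-0.26083941 -0.55380617 -3.79095845] 0.024717070790023016
```

View pics/cr5.png

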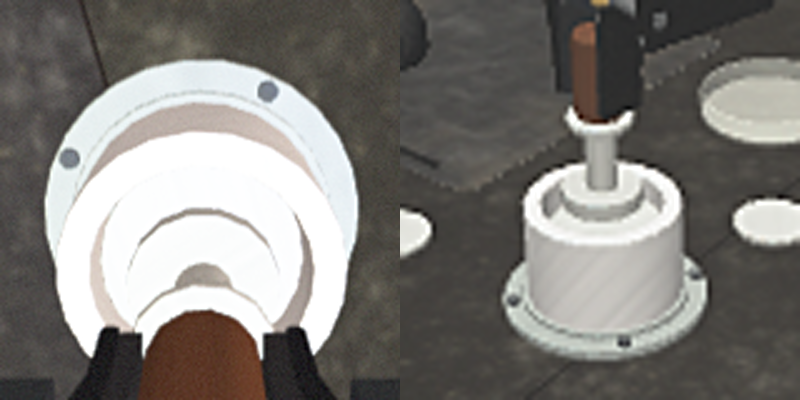

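{"op": "drive_tool", "data": {
  "moves": "0 0 -0.002 0 1;0 0 -0.002 0 1;0 0 -0.002 0 1;0 0 -0.001 0 1;0 0 -0.001 0 1;0 0 -0.001 0 1;0 0 0 0 1"
}}

```text
time: 9.43
ee_pos: [0.4959, 0.0294, 0.1235]
eef_rot: [0.093, 0.701, -0.093, 0.701]
ft_force: [-0.7, -0.2, -3.5]
width: 0.0246
```

{"op": "drive_tool", "data": {
  "moves": "0 0 -0.001 0 1;0 0 -0.001 0 1;0 0 0 0 1"
}}

```text
time: 9.8
ee_pos: [0.4959, 0.0294, 0.1215]
eef_rot: [0.093, 0.701, -0.093, 0.701]
ft_force: [-0.6, -0.4, -3.9]
width: 0.0252
```

{"op": "drive_tool", "data": {
  "moves": "0 0 -0.001 0 1;0 0 -0.001 0 1;0 0 0 0 1"
}}

```text
time: 10.18
ee_pos: [0.4959, 0.0294, 0.1195]
eef_rot: [0.093, 0.701, -0.093, 0.701]
ft_force: [0.5, -0.3, -3.4]
width: 0.0249
```

{"op": "drive_tool", "data": {
  "moves": "0 0 -0.001 0 1;0 0 -0.001 0 1;0 0 0 0 1"
}}

```text
time: 10.55
ee_pos: [0.4959, 0.0294, 0.1175]
eef_rot: [0.093, 0.701, -0.093, 0.701]
ft_force: [0.6, -0.3, -4.1]
width: 0.0246
```

{"op": "drive_tool", "data": {
  "moves": "0 0 -0.001 0 1;0 0 -0.001 0 1;0 0 0 0 1"
}}

```text
time: 10.92
ee_pos: [0.496, 0.0294, 0.1155]
eef_rot: [0.093, 0.701, -0.093, 0.701]
ft_force: [0.2, -0.3, -3.7]
width: 0.0252
```

{"op": "drive_tool", "data": {
  "moves": "0 0 -0.001 0 1;0 0 -0.001 0 1;0 0 0 0 1"
}}

```text
time: 11.3
ee_pos: [0.496, 0.0294, 0.1135]
eef_rot: [0.093, 0.701, -0.093, 0.701]
ft_force: [0.5, 0.1, -2.7]
width: 0.0252
```

{"op": "drive_tool", "data": {
  "moves": "0 0 -0.001 0 1;0 0 -0.001 0 1;0 0 0 0 1"
}}

```text
time: 11.68
ee_pos: [0.496, 0.0294, 0.1115]
eef_rot: [0.093, 0.701, -0.093, 0.701]
ft_force: [-0.2, 0.3, -2.3]
width: 0.0252
```

Run:
```python
from h import *
d=shot('side','s6.png');e=shot('scene','c6.png'); f=shot('wrist','w6.png')
s=r.read_state(); print(s['ee_pos'],s['ft_force'],s['torque'],s['width'])
b=cv2.resize(e['color'][160:250,230:320,::-1],(400,400),interpolation=2)
a=cv2.resize(f['color'][110:270,240:400,::-1],(400,400),interpolation=2)
cv2.imwrite('pics/cr6.png',np.hstack([a,b]))
```

```text
[0.4959674  0.0294286  0.11160077] [ 0.49052716 -0.27754606 -1.91954717] [-0.0417509  -0.01222744  0.01373993] 0.024779346537087632
```

View pics/cr6.png

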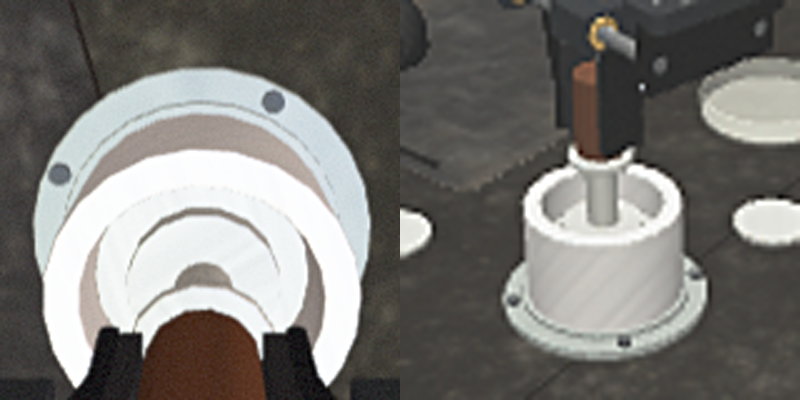

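The tamper is deep in the bore and centred, the disc now meeting the plate, with force rising gently from about -3.5 to -2.

{"op": "drive_tool", "data": {
  "moves": "0 0 -0.001 0 1;0 0 -0.001 0 1;0 0 0 0 1"
}}

```text
time: 12.2
ee_pos: [0.496, 0.0294, 0.1095]
eef_rot: [0.093, 0.701, -0.093, 0.701]
ft_force: [0.5, -0.4, -1.9]
width: 0.0248
```

{"op": "drive_tool", "data": {
  "moves": "0 0 -0.001 0 1;0 0 -0.001 0 1;0 0 0 0 1"
}}

```text
time: 12.58
ee_pos: [0.496, 0.0294, 0.1075]
eef_rot: [0.093, 0.701, -0.093, 0.701]
ft_force: [0.6, -0.5, -1.4]
width: 0.0252
```

{"op": "drive_tool", "data": {
  "moves": "0 0 -0.001 0 1;0 0 -0.001 0 1;0 0 0 0 1"
}}

```text
time: 12.95
ee_pos: [0.496, 0.0294, 0.1056]
eef_rot: [0.093, 0.701, -0.093, 0.701]
ft_force: [-0.1, 0.2, -0.7]
width: 0.0249
```

{"op": "drive_tool", "data": {
  "moves": "0 0 -0.0005 0 1;0 0 -0.0005 0 1;0 0 0 0 1"
}}

```text
time: 13.32
ee_pos: [0.496, 0.0294, 0.1047]
eef_rot: [0.093, 0.701, -0.093, 0.701]
ft_force: [-0.7, -0.2, 1.4]
width: 0.0246
```

{"op": "drive_tool", "data": {
  "moves": "0 0 -0.0005 0 1;0 0 -0.0005 0 1;0 0 0 0 1"
}}

```text
time: 13.7
ee_pos: [0.496, 0.0294, 0.1036]
eef_rot: [0.093, 0.701, -0.093, 0.701]
ft_force: [0.3, -0.4, 0.8]
width: 0.0248
```

{"op": "drive_tool", "data": {
  "moves": "0 0 -0.0005 0 1;0 0 -0.0005 0 1;0 0 0 0 1"
}}

```text
time: 14.08
ee_pos: [0.496, 0.0294, 0.1026]
eef_rot: [0.093, 0.701, -0.093, 0.701]
ft_force: [0.7, 0.2, 1.9]
width: 0.0251
```

{"op": "drive_tool", "data": {
  "moves": "0 0 -0.0005 0 1;0 0 -0.0005 0 1;0 0 0 0 1"
}}

```text
time: 14.45
ee_pos: [0.496, 0.0294, 0.1016]
eef_rot: [0.093, 0.701, -0.093, 0.701]
ft_force: [-0.3, -0.4, 2.4]
width: 0.0251
```

{"op": "drive_tool", "data": {
  "moves": "0 0 -0.0005 0 1;0 0 0 0 1"
}}

```text
time: 14.7
ee_pos: [0.496, 0.0294, 0.1011]
eef_rot: [0.093, 0.701, -0.093, 0.701]
ft_force: [0.2, -0.0, 2.3]
width: 0.0243
```

{"op": "drive_tool", "data": {
  "moves": "0 0 -0.0005 0 1;0 0 0 0 1"
}}

```text
time: 14.95
ee_pos: [0.496, 0.0294, 0.1005]
eef_rot: [0.093, 0.701, -0.093, 0.701]
ft_force: [-0.1, 0.2, 1.9]
width: 0.0252
```

{"op": "drive_tool", "data": {
  "moves": "0 0 -0.0005 0 1;0 0 0 0 1"
}}

```text
time: 15.2
ee_pos: [0.496, 0.0294, 0.1001]
eef_rot: [0.093, 0.701, -0.093, 0.701]
ft_force: [0.6, 0.3, 3.8]
width: 0.0249
```

{"op": "drive_tool", "data": {
  "moves": "0 0 -0.0005 0 1;0 0 0 0 1"
}}

```text
time: 15.45
ee_pos: [0.4958, 0.0294, 0.0993]
eef_rot: [0.093, 0.701, -0.093, 0.701]
ft_force: [-0.4, -0.3, 1.2]
width: 0.0251
```

{"op": "drive_tool", "data": {
  "moves": "0 0 -0.0003 0 1;0 0 0 0 1"
}}

```text
time: 15.7
ee_pos: [0.4959, 0.0294, 0.0991]
eef_rot: [0.093, 0.701, -0.093, 0.701]
ft_force: [-0.0, -0.2, -0.6]
width: 0.0249
```

{"op": "drive_tool", "data": {
  "moves": "0 0 -0.0003 0 1;0 0 0 0 1"
}}

```text
time: 15.95
ee_pos: [0.4959, 0.0294, 0.0989]
eef_rot: [0.093, 0.701, -0.093, 0.701]
ft_force: [-0.1, 0.0, -0.8]
width: 0.0249
```

{"op": "drive_tool", "data": {
  "moves": "0 0 -0.0002 0 1;0 0 0 0 1"
}}

```text
time: 16.2
ee_pos: [0.4959, 0.0294, 0.0988]
eef_rot: [0.093, 0.701, -0.093, 0.701]
ft_force: [-0.5, -0.5, 0.8]
width: 0.0248
```

{"op": "drive_tool", "data": {
  "moves": "0 0 -0.0002 0 1;0 0 0 0 1"
}}

```text
time: 16.45
ee_pos: [0.4959, 0.0294, 0.0986]
eef_rot: [0.093, 0.701, -0.093, 0.701]
ft_force: [0.8, -0.6, 1.1]
width: 0.0248
```

{"op": "drive_tool", "data": {
  "moves": "0 0 -0.0002 0 1;0 0 0 0 1"
}}

```text
time: 16.7
ee_pos: [0.4959, 0.0294, 0.0984]
eef_rot: [0.093, 0.701, -0.093, 0.701]
ft_force: [-0.5, -0.4, 1.6]
width: 0.0249
```

{"op": "drive_tool", "data": {
  "moves": "0 0 -0.0002 0 1;0 0 0 0 1"
}}

```text
time: 16.95
ee_pos: [0.4959, 0.0294, 0.0982]
eef_rot: [0.093, 0.701, -0.093, 0.701]
ft_force: [0.7, 1.0, 1.6]
width: 0.025
```

{"op": "drive_tool", "data": {
  "moves": "0 0 -0.0002 0 1;0 0 0 0 1"
}}

```text
time: 17.2
ee_pos: [0.4959, 0.0294, 0.098]
eef_rot: [0.093, 0.701, -0.093, 0.701]
ft_force: [-0.3, 0.1, 0.0]
width: 0.0247
```

{"op": "drive_tool", "data": {
  "moves": "0 0 -0.0002 0 1;0 0 0 0 1"
}}

```text
time: 17.45
ee_pos: [0.4959, 0.0294, 0.0977]
eef_rot: [0.093, 0.701, -0.093, 0.701]
ft_force: [-0.2, -0.3, 1.2]
width: 0.0244
```

{"op": "drive_tool", "data": {
  "moves": "0 0 -0.0002 0 1;0 0 0 0 1"
}}

```text
time: 17.7
ee_pos: [0.4959, 0.0294, 0.0976]
eef_rot: [0.093, 0.701, -0.093, 0.701]
ft_force: [-0.5, -0.3, 0.6]
width: 0.0252
```

{"op": "drive_tool", "data": {
  "moves": "0 0 -0.0002 0 1;0 0 0 0 1"
}}

```text
time: 17.95
ee_pos: [0.496, 0.0294, 0.0974]
eef_rot: [0.093, 0.701, -0.093, 0.701]
ft_force: [1.0, 0.8, 0.7]
width: 0.0247
```

Run:
```python
from h import *
d=shot('side','s7.png');e=shot('scene','c7.png'); f=shot('wrist','w7.png')
s=r.read_state(); print(s['ee_pos'],s['ft_force'],s['torque'],s['width'])
b=cv2.resize(e['color'][160:250,230:320,::-1],(400,400),interpolation=2)
a=cv2.resize(f['color'][130:270,250:390,::-1],(400,400),interpolation=2)
cv2.imwrite('pics/cr7.png',np.hstack([a,b]))
```

```text
[0.49594666 0.02937528 0.09736342] [0.4816953  0.39223689 0.18726353] [ 0.01001508 -0.04492345  0.046018  ] 0.024975173415300547
```

View pics/cr7.png

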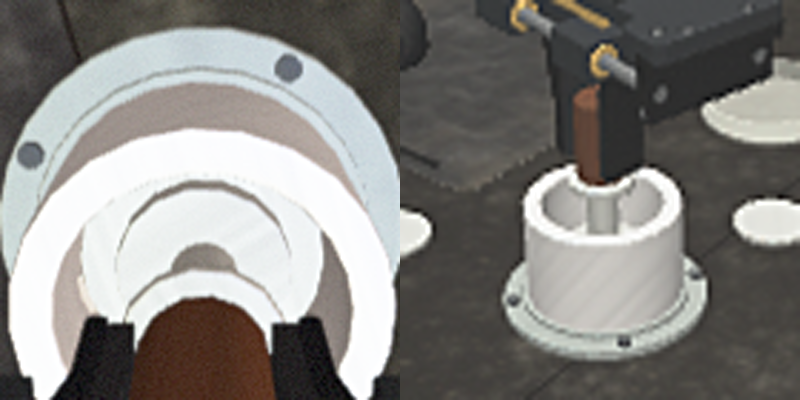

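Run:
```python
from h import *
e=pickle=None
import pickle
d,e,f=pickle.load(open('d5.pkl','rb'))
for t in (.133,.1116,.0974):
    print(t,[np.round((np.array(proj(e,[.497,.0295,t-.0715+h]))-[230,160])/90*400,1) for h in (.051,.097)])
im=lambda p,y,x,h,w:cv2.resize(cv2.imread('pics/'+p)[y:y+h,x:x+w],(260,390),interpolation=2)
cv2.imwrite('pics/cmp.png',np.hstack([im('c5.png',155,345-345+350-100,60,40),im('c6.png',160,250,60,40),im('c7.png',165,250,60,40)]))
```

```text
0.133 [array([196.5, 114.2]), array([193.7,  31.2])]
0.1116 [array([197.8, 151.2]), array([195. ,  70.4])]
0.0974 [array([198.6, 175.2]), array([195.9,  95.8])]
```

View pics/cmp.png

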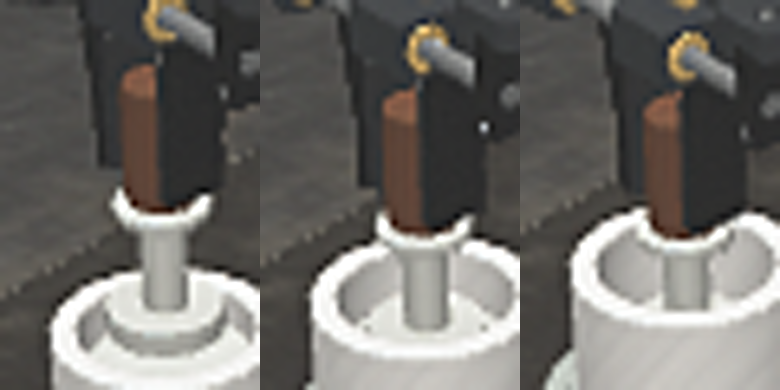

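The tamper has not slipped in the grip, because guard and handle top are where predicted. So the plate is still on its way down and I'll go on.

{"op": "drive_tool", "data": {
  "moves": "0 0 -0.0004 0 1;0 0 0 0 1"
}}

```text
time: 18.35
ee_pos: [0.496, 0.0294, 0.0969]
eef_rot: [0.093, 0.701, -0.093, 0.701]
ft_force: [0.1, 1.0, 0.4]
width: 0.0252
```

{"op": "drive_tool", "data": {
  "moves": "0 0 -0.0004 0 1;0 0 0 0 1"
}}

```text
time: 18.6
ee_pos: [0.496, 0.0294, 0.0965]
eef_rot: [0.093, 0.701, -0.093, 0.701]
ft_force: [0.5, 0.6, 1.0]
width: 0.0249
```

{"op": "drive_tool", "data": {
  "moves": "0 0 -0.0004 0 1;0 0 0 0 1"
}}

```text
time: 18.85
ee_pos: [0.4959, 0.0294, 0.0961]
eef_rot: [0.093, 0.701, -0.093, 0.701]
ft_force: [0.4, 0.8, 0.7]
width: 0.0247
```

{"op": "drive_tool", "data": {
  "moves": "0 0 -0.0004 0 1;0 0 0 0 1"
}}

```text
time: 19.1
ee_pos: [0.496, 0.0294, 0.0957]
eef_rot: [0.093, 0.701, -0.093, 0.701]
ft_force: [-0.2, 0.8, 0.8]
width: 0.0247
```

{"op": "drive_tool", "data": {
  "moves": "0 0 -0.0004 0 1;0 0 0 0 1"
}}

```text
time: 19.35
ee_pos: [0.496, 0.0294, 0.0953]
eef_rot: [0.093, 0.701, -0.093, 0.701]
ft_force: [-0.3, -0.7, 0.9]
width: 0.0251
```

{"op": "drive_tool", "data": {
  "moves": "0 0 -0.0004 0 1;0 0 0 0 1"
}}

```text
time: 19.6
ee_pos: [0.4959, 0.0294, 0.0949]
eef_rot: [0.093, 0.701, -0.093, 0.701]
ft_force: [0.4, 0.4, 1.0]
width: 0.025
```

{"op": "drive_tool", "data": {
  "moves": "0 0 -0.0004 0 1;0 0 0 0 1"
}}

```text
time: 19.85
ee_pos: [0.4959, 0.0294, 0.0945]
eef_rot: [0.093, 0.701, -0.093, 0.701]
ft_force: [0.6, 1.5, 1.3]
width: 0.025
```

{"op": "drive_tool", "data": {
  "moves": "0 0 -0.0004 0 1;0 0 0 0 1"
}}

```text
time: 20.1
ee_pos: [0.4959, 0.0294, 0.0941]
eef_rot: [0.093, 0.701, -0.093, 0.701]
ft_force: [0.6, 1.6, 1.2]
width: 0.0245
```

{"op": "drive_tool", "data": {
  "moves": "0 0 -0.0004 0 1;0 0 0 0 1"
}}

```text
time: 20.35
ee_pos: [0.4959, 0.0294, 0.0937]
eef_rot: [0.093, 0.701, -0.093, 0.701]
ft_force: [1.1, 0.8, 1.0]
width: 0.025
```

{"op": "drive_tool", "data": {
  "moves": "0 0 -0.0004 0 1;0 0 0 0 1"
}}

```text
time: 20.6
ee_pos: [0.4959, 0.0294, 0.0933]
eef_rot: [0.093, 0.701, -0.093, 0.701]
ft_force: [0.2, 0.1, -0.4]
width: 0.0249
```

{"op": "drive_tool", "data": {
  "moves": "0 0 -0.0004 0 1;0 0 0 0 1"
}}

```text
time: 20.85
ee_pos: [0.4959, 0.0294, 0.0929]
eef_rot: [0.093, 0.701, -0.093, 0.701]
ft_force: [0.5, -0.2, -1.3]
width: 0.0249
```

{"op": "drive_tool", "data": {
  "moves": "0 0 -0.0004 0 1;0 0 0 0 1"
}}

```text
time: 21.1
ee_pos: [0.4959, 0.0294, 0.0926]
eef_rot: [0.093, 0.701, -0.093, 0.701]
ft_force: [0.3, 1.3, 1.4]
width: 0.0247
```

Run:
```python
from h import *
e=shot('scene','c8.png'); f=shot('wrist','w8.png')
s=r.read_state(); print(s['ee_pos'],s['ft_force'],s['torque'],s['width'])
b=cv2.resize(e['color'][160:250,230:320,::-1],(400,400),interpolation=2)
a=cv2.resize(f['color'][170:270,270:370,::-1],(400,400),interpolation=2)
cv2.imwrite('pics/cr8.png',np.hstack([a,b]))
```

```text
[0.49593825 0.02938474 0.09258279] [-0.47015894  0.2171265   0.96901861] [-0.02984529 -0.00597631 -0.00839468] 0.024621075842723078
```

View pics/cr8.png

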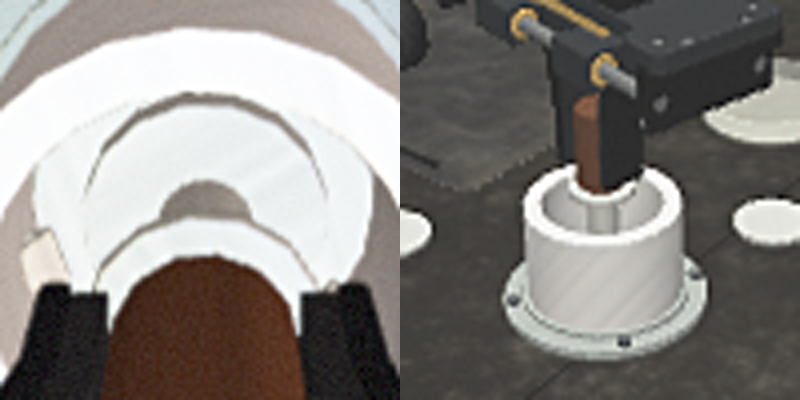

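{"op": "drive_tool", "data": {
  "moves": "0 0 -0.0003 0 1;0 0 0 0 1"
}}

```text
time: 21.45
ee_pos: [0.496, 0.0294, 0.0923]
eef_rot: [0.093, 0.701, -0.093, 0.701]
ft_force: [0.2, -0.1, -0.0]
width: 0.0248
```

{"op": "drive_tool", "data": {
  "moves": "0 0 -0.0003 0 1;0 0 0 0 1"
}}

```text
time: 21.7
ee_pos: [0.496, 0.0294, 0.092]
eef_rot: [0.093, 0.701, -0.093, 0.701]
ft_force: [-0.1, 0.2, 1.0]
width: 0.0248
```

{"op": "drive_tool", "data": {
  "moves": "0 0 -0.0004 0 1;0 0 0 0 1"
}}

```text
time: 21.95
ee_pos: [0.496, 0.0294, 0.0916]
eef_rot: [0.093, 0.701, -0.093, 0.701]
ft_force: [-0.1, -0.2, 1.3]
width: 0.0251
```

{"op": "drive_tool", "data": {
  "moves": "0 0 -0.0004 0 1;0 0 0 0 1"
}}

```text
time: 22.2
ee_pos: [0.4961, 0.0294, 0.0914]
eef_rot: [0.093, 0.701, -0.093, 0.701]
ft_force: [-0.8, 0.3, 4.8]
width: 0.0249
```

{"op": "drive_tool", "data": {
  "moves": "0 0 -0.0004 0 1;0 0 0 0 1"
}}

```text
time: 22.45
ee_pos: [0.4963, 0.0294, 0.0913]
eef_rot: [0.093, 0.701, -0.093, 0.701]
ft_force: [-1.3, -0.8, 7.6]
width: 0.025
```

{"op": "drive_tool", "data": {
  "moves": "0 0 -0.0003 0 1;0 0 0 0 1"
}}

```text
time: 22.7
ee_pos: [0.4964, 0.0294, 0.0912]
eef_rot: [0.093, 0.701, -0.093, 0.701]
ft_force: [-2.3, -0.0, 10.7]
width: 0.0247
```

Run:
```python
from h import *
f=shot('wrist','w9.png')
s=r.read_state(); print(s['ee_pos'],s['eef_rot'],s['ft_force'],s['torque'],s['width'])
cv2.imwrite('pics/cr9.png',cv2.resize(f['color'][170:270,260:380,::-1],(720,600),interpolation=2))
```

```text
[0.49641075 0.02936402 0.09122366] [ 0.09325837  0.70066923 -0.09286619  0.70124274] [-2.08349254  0.84407096 10.38389038] [-0.16371751  0.62814281 -0.04449367] 0.02465670383674396
```

View pics/cr9.png

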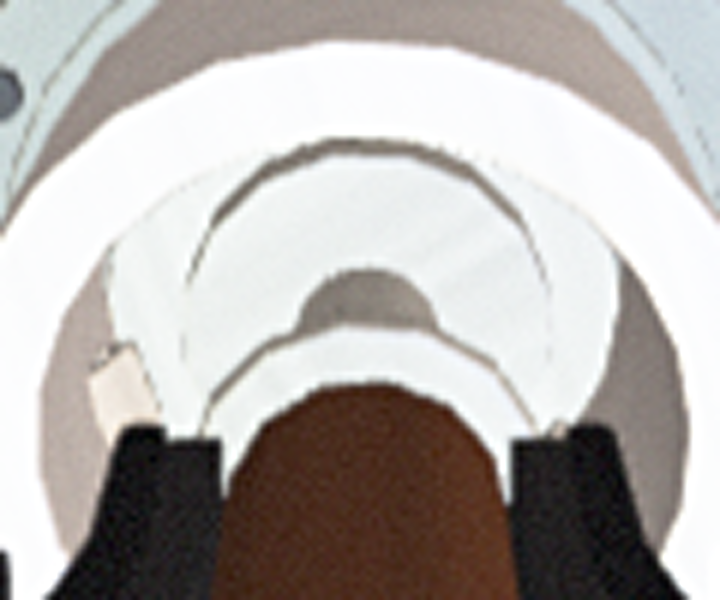

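{"op": "drive_tool", "data": {
  "moves": "0 0 0.001 0 1;0 0 0.002 0 1;0 0 0.003 0 1;0 0 0 0 1"
}}

```text
time: 23.25
ee_pos: [0.4957, 0.0294, 0.0963]
eef_rot: [0.093, 0.701, -0.093, 0.701]
ft_force: [0.9, 0.2, -3.0]
width: 0.0247
```

Run:
```python
from h import *
f=shot('wrist','w10.png')
s=r.read_state(); print(s['ee_pos'],s['eef_rot'],s['ft_force'],s['torque'],s['width'])
cv2.imwrite('pics/cr10.png',cv2.resize(f['color'][170:270,260:380,::-1],(720,600),interpolation=2))
```

```text
[0.49567986 0.02934567 0.09623742] [ 0.09295848  0.70115376 -0.09305743  0.70077274] [ 0.61765657 -0.40913513 -2.59933915] [-0.01366441  0.02784311 -0.0482695 ] 0.024762990241879574
```

View pics/cr10.png

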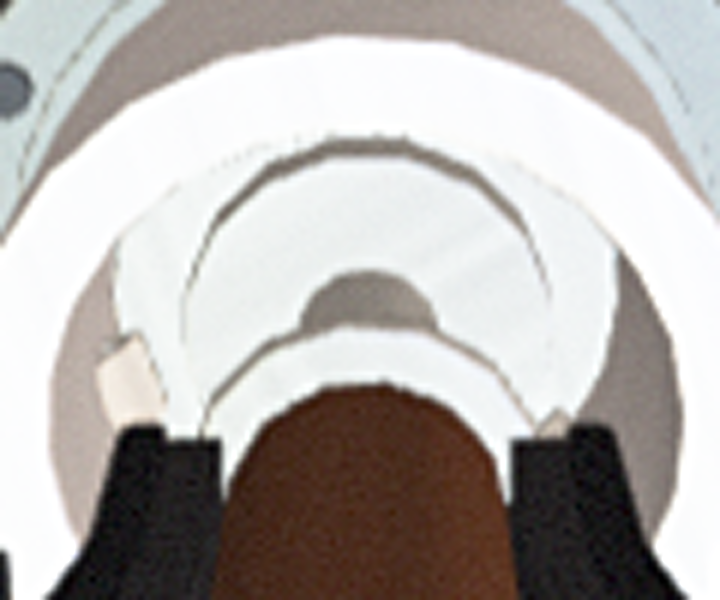

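{"op": "drive_tool", "data": {
  "moves": "0 0 0.01 0 1;0 0 0.02 0 1;0 0 0.03 0 1;0 0 0.03 0 1;0 0 0.005 0 1;0 0 0 0 1;0 0 0 0 1;0 0 0 0 1;0 0 0 0 1"
}}

```text
time: 24.42
ee_pos: [0.4957, 0.0293, 0.191]
eef_rot: [0.093, 0.701, -0.093, 0.701]
ft_force: [-0.6, 0.3, -3.5]
width: 0.0248
```

Run:
```python
from h import *
import pickle
d=shot('side','s11.png');e=shot('scene','c11.png');f=shot('wrist','w11.png');pickle.dump((d,e,f),open('d11.pkl','wb'))
s=r.read_state(); print(s['ee_pos'],s['ft_force'])
c=lambda g,y,x,h,w:cv2.resize(g['color'][y:y+h,x:x+w,::-1],(390,390),interpolation=2)
cv2.imwrite('pics/cr11.png',np.hstack([c(d,200,300,70,70),c(e,180,240,70,70)]))
cv2.imwrite('pics/cr11w.png',cv2.resize(f['color'][120:240,260:380,::-1],(600,600),interpolation=2))
```

```text
[0.4959165  0.02938535 0.19132142] [ 0.60024271  0.81799819 -3.65048417]
```

View pics/cr11.png

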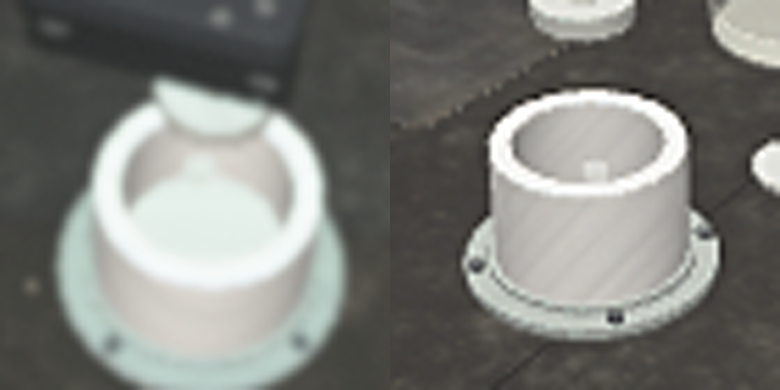

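View pics/cr11w.png

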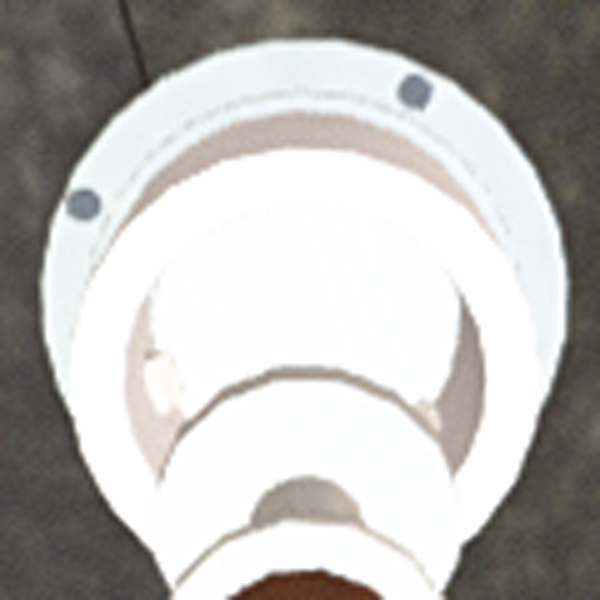

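{"op": "drive_tool", "data": {
  "moves": "0.02 0 0 0 1;0.025 0 0 0 1;0.02 0 0 0 1;0 0 0 0 1;0 0 0 0 1"
}}

```text
time: 25.2
ee_pos: [0.5605, 0.0294, 0.1912]
eef_rot: [0.093, 0.701, -0.093, 0.701]
ft_force: [-0.3, 0.6, -2.5]
width: 0.0247
```

Run:
```python
from h import *
import pickle
d=shot('side','s12.png');f=shot('wrist','w12.png');pickle.dump((d,f),open('d12.pkl','wb'))
s=r.read_state(); print(s['ee_pos'])
c=proj(f,[.497,.0294,.03]);print(c)
x,y=int(c[0]),int(c[1]); 
g=f['color'][max(0,y-60):y+60,x-60:x+60,::-1]
g2=np.clip((g.astype(float)-150)*2.4,0,255).astype(np.uint8)
cv2.imwrite('pics/cr12.png',np.hstack([cv2.resize(g2,(400,400),interpolation=2),cv2.resize(d['color'][200:270,300:370,::-1],(400,400),interpolation=2)]))
```

```text
[0.56042425 0.02944218 0.19149966]
(np.float64(302.2462319425466), np.float64(120.5375627236358))
```

View pics/cr12.png

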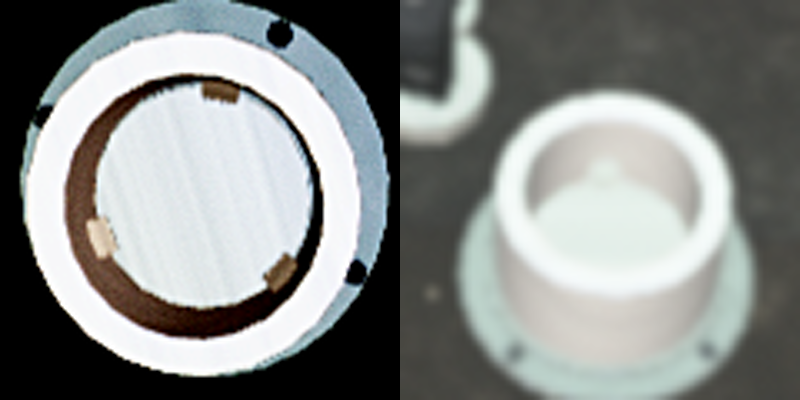

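All three catch noses, crop (220,92), (100,238) and (281,272), lie over the plate edge all round, and the plate is low. Now I'll return the tamper.

{"op": "drive_tool", "data": {
  "moves": "-0.004 -0.025 0 0 1;-0.005 -0.035 0 0 1;-0.006 -0.04 0 0 1;-0.006 -0.04 0 0 1;-0.006 -0.04 0 0 1;-0.006 -0.04 0 0 1;-0.006 -0.032 0 0 1;0 0 -0.03 0 1;0 0 -0.03 0 1;0 0 -0.015 0 1;0 0 0 0 1;0 0 0 0 1"
}}

```text
time: 26.8
ee_pos: [0.5226, -0.2228, 0.1177]
eef_rot: [0.093, 0.7, -0.093, 0.702]
ft_force: [1.6, -0.4, -3.0]
width: 0.0251
```

Run:
```python
from h import *
import pickle
e=shot('scene','c13.png');f=shot('wrist','w13.png');pickle.dump((e,f),open('d13.pkl','wb'))
s=r.read_state(); print(s['ee_pos'],s['ft_force'])
cv2.imwrite('pics/cr13.png',np.hstack([cv2.resize(f['color'][170:270,270:370,::-1],(400,400),interpolation=2),cv2.resize(e['color'][190:280,335:425,::-1],(400,400),interpolation=2)]))
print(proj(f,[.5227,-.2223,.01]))
```

```text
[ 0.52263334 -0.22278853  0.11764256] [-0.07929344  1.19989596 -3.44122777]
(np.float64(321.17526845275205), np.float64(202.92915928200566))
```

View pics/cr13.png

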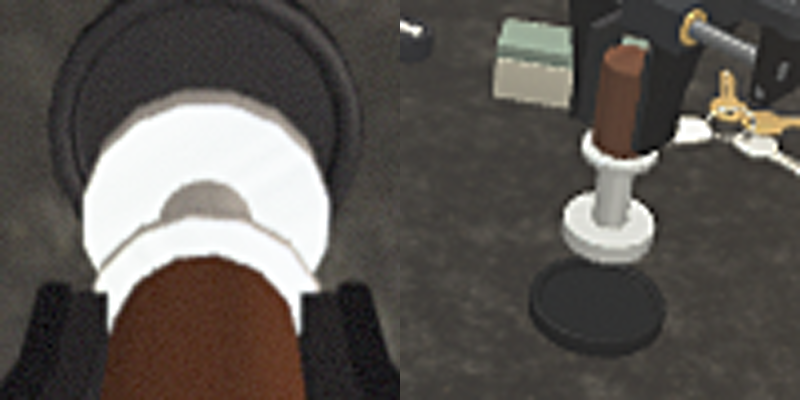

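{"op": "drive_tool", "data": {
  "moves": "-0.001 0 -0.012 0 1;0 0 -0.012 0 1;0 0 -0.008 0 1;0 0 -0.004 0 1;0 0 -0.002 0 1;0 0 0 0 1;0 0 0 0 1"
}}

```text
time: 27.78
ee_pos: [0.5212, -0.2227, 0.0788]
eef_rot: [0.093, 0.701, -0.093, 0.701]
ft_force: [0.1, 0.5, -4.1]
width: 0.0252
```

{"op": "drive_tool", "data": {
  "moves": "0 0 -0.0005 0 1;0 0 -0.0005 0 1;0 0 0 0 1"
}}

```text
time: 28.15
ee_pos: [0.5211, -0.2226, 0.0776]
eef_rot: [0.093, 0.701, -0.093, 0.701]
ft_force: [-0.7, 0.3, -3.2]
width: 0.0246
```

{"op": "drive_tool", "data": {
  "moves": "0 0 -0.0005 0 1;0 0 0 0 1"
}}

```text
time: 28.4
ee_pos: [0.5213, -0.2227, 0.0775]
eef_rot: [0.093, 0.701, -0.093, 0.701]
ft_force: [-0.8, 1.1, 5.0]
width: 0.0248
```

{"op": "drive_tool", "data": {
  "moves": "0 0 0.0003 0 1;0 0 0 0 0.6;0 0 0 0 0.6;0 0 0 0 0.4;0 0 0 0 0;0 0 0 0 0;0 0 0 0 0;0 0 0 0 0",
  "newtons": 10
}}

```text
time: 29.4
ee_pos: [0.5209, -0.2226, 0.0773]
eef_rot: [0.093, 0.701, -0.093, 0.701]
ft_force: [0.6, -0.0, 0.1]
width: 0.077
```

{"op": "drive_tool", "data": {
  "moves": "0 0 0.01 0 0;0 0 0.03 0 0;0 0 0.04 0 0;0 0 0.04 0 0;0 0 0.04 0 0;0 0 0 0 0;0 0 0 0 0;0 0 0 0 0;0 0 0 0 0"
}}

```text
time: 30.52
ee_pos: [0.5206, -0.2225, 0.2365]
eef_rot: [0.093, 0.701, -0.093, 0.7]
ft_force: [-0.1, 0.1, -0.2]
width: 0.0871
```

Run:
```python
from h import *
import pickle
d=shot('side','s14.png');e=shot('scene','c14.png');f=shot('wrist','w14.png');pickle.dump((d,e,f),open('d14.pkl','wb'))
s=r.read_state(); print(s['time'],s['ee_pos'],s['ft_force'],s['width'])
cv2.imwrite('pics/cr14.png',np.hstack([cv2.resize(f['color'][130:230,270:370,::-1],(400,400),interpolation=2),cv2.resize(e['color'][190:280,335:425,::-1],(400,400),interpolation=2)]))
```

```text
30.675 [ 0.52081665 -0.22257118  0.23692605] [-0.75168972  0.69034971 -0.19106111] 0.08756650402720897
```

View pics/cr14.png

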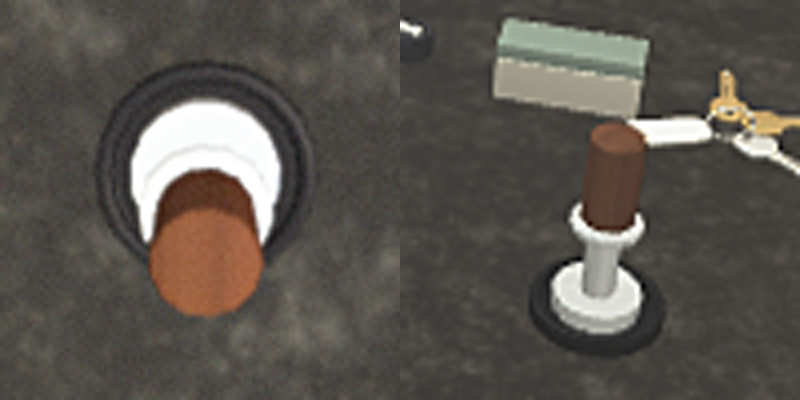

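View pics/c14.png

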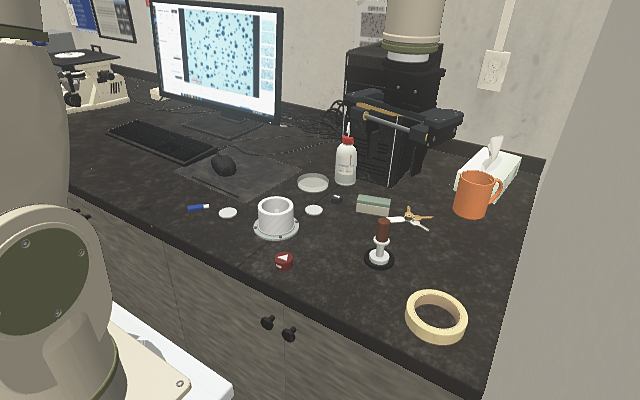

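Run:
```python
from h import *
import pickle
d,e,f=pickle.load(open('d14.pkl','rb'))
X=lambda v:270+v/4; Y=lambda v:130+v/4
a=circ(f,.01,.032,X(97),X(315),Y(62),(.52,-.22))[0];b=circ(f,.016,.021,X(130),X(281),Y(100),(.52,-.22))[0];t=onz(f,X(206),Y(260),.103)
print(a,b,(b-a)*1000,t, (t[:2]-b)*1000)
print(ticket.close_job())
```

```text
[ 0.52319927 -0.22221471] [ 0.52176966 -0.2219858 ] [-1.42961172  0.22891116] [ 0.52146192 -0.22194319  0.103     ] [-0.3077415   0.04260839]
the job is handed in; nothing more can be done
None
```

The plate is pressed down in the holder and held by its catches. The tamper is back upright in its dish, and the job is handed in at about 31 s of the 58 s allowed.

**Pressing:** I lined the tamper up with the holder to within about 0.5 mm and lowered it in small steps. The plate bottomed with its upper face roughly 20 mm above the holder's underside. The highest press I estimated was about 14 N, which is the wrist reading less the tamper's weight; I never saw the contact force itself. The fingers stayed above the rim.

**Last checks:**
- **Plate:** With the tamper lifted away, the wrist picture showed all three catch noses over the plate's edge, with the plate low in the bore. I judged it level from that picture and did not measure the angle.
- **Tamper:** It stands about 1.5 mm from the dish centre. Handle top and disc agree to 0.3 mm, so it is upright.
- **Arm and bystanders:** The gripper is open and clear above the tamper. The specimens, slide box and glass dish look unmoved in the final scene picture.

**Disagreements:**
- **Spring force:** On the way down it read about 4–6 N, not the 8 N stated.
- **Early force dips:** Small dips in force, the first near 28 mm, looked like a catch snapping but were not the end of travel. I kept going until the steep rise.
- **Off-centre press:** At the bottom there was a sideways force of about 2 N and a moment of about 0.6 N m. The press may have been slightly off-centre there, but all three catches still held.

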